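# Weigh the hardener bottle with the scale's release lever held

### The job

Weigh the bottle with the orange cap: stand it upright in the middle of the round scale pan and let go of it. Then press the scale's red lever paddle down until the pointer stands in the green band, never as far as the bottom stop, which lowers the bottle off the lifting pins onto the pan, and finish while still holding the lever there. Leave the blue-capped bottle and the green tape roll where they are.

Things in the scene. Friction and masses are not known exactly. Their poses are not given: they have to be found in the camera images.
- hardener_bottle: the bottle to weigh: white with brown-red bands and an ORANGE cap, loose, 42 mm diameter over the body, 115 mm tall with cap, about 0.25 to 0.4 kg; origin at the centre of its underside, z up
- resin_bottle: bystander: bottle of the same size with a BLUE band and BLUE cap; origin at the centre of its underside
- lime_tape: bystander: lime green tape roll lying flat, 92x96x18 mm; origin at the centre of its underside
- scale: the scale: grey housing 155x170x54 mm, fixed to the bench; origin on the bench under the pan's centre; x points from the paddle end to the rear, y to its left, z up. The lever runs along the right side, 100 mm right of the origin, and beyond the front; a white indicator plate 26 mm wide, 102 mm high, stands 127 mm right and 108 mm in front of the origin
- pan_top (a point): centre of the pan's flat upper face; the pan is an aluminium disc of 120 mm diameter with centring rings of 89 and 51 mm diameter, 82 mm above the bench when up; 37 brass lifting pins (6 mm thick, 14 mm apart, out to 42 mm from the centre) stand through it, flat tops 2 mm above it when the lever is up; the bottle stands on them
- pan (a joint): how far the pan has sunk (m): 0 = up, 0.018 = bottom. It rests on a spring of 400 N/m. With the lever up the lifting pins carry the bottle; they go down 0.14 m per rad of lever travel, so that in the green band they are clear and the bottle stands on the pan itself and sinks it 5 to 10 mm
- paddle_top (a point): centre of the upper face of the red lever paddle (a disc of 36 mm diameter, 9 mm thick, at the robot's end of the lever), 101 mm above the bench when the lever is up; the pin that the lever turns on lies parallel to the scale's y axis, 195 mm behind the paddle's centre, 60 mm above the bench
- lever (a joint): lever travel (rad): 0 = up (spring-returned, springs back when let go), grows as the paddle is pressed down, about 0.195 m of paddle travel per rad; the green band is 0.10 to 0.18, the bottom stop is 0.26. Pressing it takes about 5 N at the start, 9 to 10 N in the green band and 13 N at the bottom
There are look-alikes about, which are no part of the job. Leave any black, purple or yellow look-alike of the hardener_bottle alone.

How it is judged:
By the outcome, as a careful person would: the job done as asked, in the order asked, and still so for the second after the job is handed in, while the arm keeps its last pose, push and grip.
It also fails if it takes over 48 s, if anything falls off the work surface, if the arm or the gripper's body presses on something with over 40 N, if the wrist force passes 120 N, or if a joint passes its speed limit or range.

### The arm

A 6-joint arm with a two-finger parallel gripper is mounted at the origin on a cart in front of the work surface, level with it; the furniture and walls round the work are solid. World frame = base frame: x ahead of the robot, y to its left, z up, the work surface at z = 0. Lengths are in m, angles in rad, forces in N, time in s.
With the tool pointing down it reaches from about 0.25 to 0.775 m from the base axis. Payload 4 kg.
Tool frame: the origin (TCP) lies at the very end of the fingers, on their centre line; the grasp point (between the pads) lies 19 mm behind it; z points along the fingers, y is the line along which they close (so a half turn about z gives the same grasp; the last joint's range is limited). The gripper opens to 94 mm and grips with 3 to 60 N. Pads are 16 mm wide; open, the fingers measure 119 mm over their backs; the gripper's body (75 mm by 177 mm) begins 78 mm behind the grasp point.
Start: joints at [1.18, 0.087, 1.371, -0, 1.684, -0.103], TCP at [0.156, 0.527, 0.206] pointing down, gripper open.
Joint ranges: [-3.1, 3.1], [-0.76, 2.03], [0.27, 2.55], [-1.08, 4.22], [0.17, 2.65], [-2.57, 2.57]. Speed limits (rad/s): [2.79, 2.79, 3.14, 3.14, 3.14, 3.14].

### API

Orientations are given as [roll, pitch, yaw] about the fixed x, y, z axes, in that order (R = Rz(yaw) Ry(pitch) Rx(roll)).
In Python, from bench import robot gives the robot as it stands. The module is installed in compiled form; this text tells all that it offers.
- The arm moves only by the tool move_arm, never from a script. Its argument "deltas" is one flat list of numbers, 7 for each row, row after row: the turn, a rotation vector about the tool's x, y, z in rad, then the shift along the tool's x, y, z in cm, then the closure, from -1 (fully open) to 1 (shut). A call has 1 to 8 rows; each row is the pose to reach, as a shift and turn from the pose commanded when the call began, along the tool's axes at that moment; what a row does not reach only later rows make up. A row lasts 1/10 s, in which the tool goes at most 50 mm and 8.59 degrees, less where a joint would pass 70% of its speed; a pose out of reach is approached as far as the arm can. A call with a gripper value outside its range is refused whole. The fingers move at their own pace and stop on an object; the grip force is fixed at half the most. Time passes only in rows, so rows that repeat a pose let the fingers close. It gives the time, the measured TCP pose, the force, the opening and the grip force at its end, in the units of the state.
- robot.get_obs(): the state, without advancing time (a new reading comes with each control period).
- robot.snapshot(name): name is "scene" or "top" or "wrist"; returns a dict with "image" (480x640x3 uint8, red, green, blue), "depth" (480x640 float32, m along the optical axis (not along the pixel's ray), 0 where there is no reading), "fov_y" (degrees; the focal length in pixels is half the picture's height over the tangent of half this angle, whatever the lens; pixels are square), "cx", "cy" (the principal point, pixels), "D" ([k1, k2, p1, p2, k3] as OpenCV has them; the pictures are not rectified), "origin" and "orientation" of the camera in the world; the wrist camera has in their place "T_tool_cam" (4x4, takes a point from camera to tool coordinates, whose origin is the TCP and whose axes are the flange's). Camera axes: x right, y up, looking along -z (the intrinsics and any distortion apply to the point x, -y, -z); pixel columns grow to the right and rows downward; lengths in m; the calibration is good to about 2 mm. A picture is of the moment at which its call begins: read the wrist's pose just before it.
- robot.close_job(): hands the job in; it is judged then, once.
The state is a dict: "time": time; "joint_positions": joint angles; "qvel": joint speeds; "joint_torque": joint torques, N m; "tool_pos": TCP position; "ee_rot": TCP orientation; "wrist_force": force on the tool from outside, world axes, zero at the start; "wrist_torque": the same for the moment, N m; "width": finger opening in m; "finger_force": force on a finger pad.
Only numpy, scipy, OpenCV 4.12 (cv2) and the standard library are available. Lean on these libraries where they do the work, as an engineer would, in place of code of your own. Each camera call takes 0.05 s, during which the arm holds its last target. There are 200 camera calls.

## Working session

There is one attempt and no reset: what is moved stays moved. The work goes in short steps, Python scripts to look and compute and a tool call to move; the robot and the scene stay as the last step left them, time stands still between calls to the robot, and variables do not carry over. Pictures are saved under pics/ and viewed, at most 10 in all, crops included, and the job is handed in when it is done.

Besides the shell and the picture viewer there is one more tool, called as a command line: name --argument value ..., lists and objects as JSON in quotes. move_arm: Moves the arm, as the interface text tells. Its arguments: {"type":"object","properties":{"deltas":{"type":"array","items":{"type":"number"}}},"required":["deltas"]}

```bash
mkdir -p pics; cat > h.py <<'E'
import numpy as np, cv2, pickle
from scipy.spatial.transform import Rotation as R
from bench import robot
def snap(name,fn):
    o=robot.get_obs(); s=robot.snapshot(name)
    if name=='wrist':
        T=np.eye(4);T[:3,:3]=R.from_euler('xyz',o['ee_rot']).as_matrix();T[:3,3]=o['tool_pos'];T=T@np.array(s['T_tool_cam'])
    else:
        T=np.eye(4);r=np.array(s['orientation'],float)
        T[:3,:3]=r if r.shape==(3,3) else R.from_euler('xyz',r).as_matrix() if r.size==3 else R.from_quat(r).as_matrix()
        T[:3,3]=s['origin']
    s['T']=T; f=240/np.tan(np.radians(s['fov_y'])/2)
    s['K']=np.array([[f,0,s['cx']],[0,f,s['cy']],[0,0,1]])
    v,u=np.mgrid[0:480,0:640]
    n=cv2.undistortPoints(np.stack([u,v],-1).reshape(-1,1,2).astype(np.float64),s['K'],np.array(s['D'],float)).reshape(480,640,2)
    d=s['depth']; P=np.stack([n[...,0]*d,-n[...,1]*d,-d],-1)
    s['P']=P@T[:3,:3].T+T[:3,3]; s['P'][d==0]=np.nan
    cv2.imwrite('pics/'+fn+'.png',s['image'][...,::-1]); pickle.dump(s,open(fn+'.pkl','wb'))
    return s
def load(fn): return pickle.load(open(fn+'.pkl','rb'))
E
python3 - <<'E'
from h import *
print(robot.get_obs())
for n in('scene','top'):
    s=snap(n,n+'1'); print(n,s['orientation'],s['origin'],s['fov_y'],s['D'],np.nanmin(s['P'],(0,1)),np.nanmax(s['P'],(0,1)))
a=np.hstack([cv2.imread('pics/scene1.png'),cv2.imread('pics/top1.png')])
E
```

```text
{'time': 0.0, 'joint_positions': array([ 1.17990662e+00,  8.79544685e-02,  1.37220862e+00, -3.82214804e-05,
        1.68362569e+00, -1.03084002e-01]), 'qvel': array([ 0.00095813, -0.00061232,  0.00013502, -0.00070271,  0.00071176,
       -0.00051895]), 'joint_torque': array([ 2.42950964e-04, -3.40185606e+01, -3.02422643e+01,  7.19471485e-02,
        3.30306182e-02, -1.74588413e-04]), 'tool_pos': array([0.15591684, 0.5268685 , 0.20432764]), 'ee_rot': array([-3.13940428e+00, -1.88198140e-04,  2.85378248e+00]), 'wrist_force': array([-0.60106967,  0.34035244, -0.12593432]), 'wrist_torque': array([ 0.05497781, -0.00098384, -0.0087669 ]), 'finger_force': 0.0, 'width': 0.09426068649438757}
scene [ 1.02864301  0.0188976  -1.00708166] [-0.07792827 -0.63485429  0.53378206] 57.2575158985399 [-0.10591707  0.          0.          0.          0.        ] [-0.07491014 -0.82202239 -0.86392161] [0.9803277  1.88478001 0.60232078]
top [ 0.17299396  0.01500197 -1.58766444] [ 0.38170387 -0.23591796  1.08997832] 46.48131551682543 [-0.0933191  0.         0.         0.         0.       ] [-0.14122035 -1.28196205 -0.87129004] [0.9752201  0.97856796 0.46682125]
```

View pics/scene1.png

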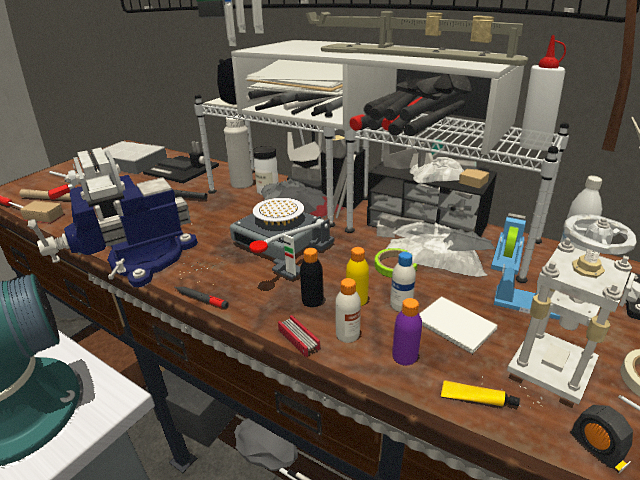

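View pics/top1.png

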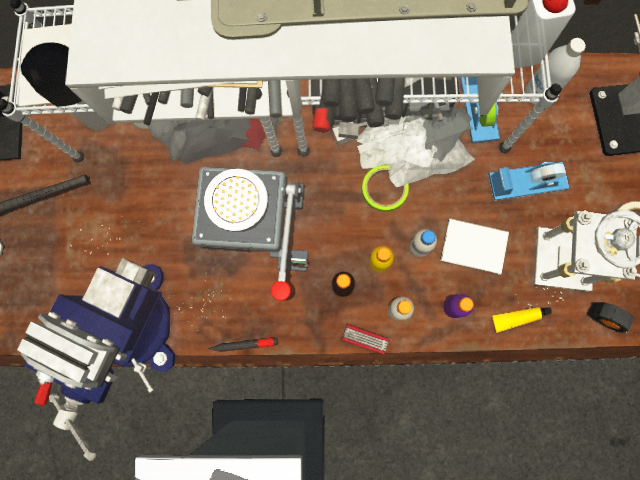

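Candidates in the scene picture are black (312,278), yellow (358,275), purple (407,332), blue-capped white (403,282), and white with brown bands and an orange cap (347,310). I choose the last, which is at (402,308) in the top view. The scale pan is at top (236,199) and the paddle at (281,291). Next I measure these and take the close crop.

```bash
python3 - <<'E'
from h import *
s=load('scene1');t=load('top1')
cv2.imwrite('pics/crop1.png',cv2.resize(s['image'][235:375,220:440,::-1],None,fx=3.5,fy=3.5,interpolation=cv2.INTER_CUBIC))
def box(s,u0,u1,v0,v1): 
    m=np.zeros((480,640),bool);m[v0:v1,u0:u1]=1;return m
def info(n,s,m):
    p=s['P'][m];p=p[~np.isnan(p[:,0])]
    print(n,len(p),'med',np.median(p,0).round(4),'mid',((np.percentile(p,2,0)+np.percentile(p,98,0))/2).round(4),'ext',np.ptp(p,0).round(3))
def rng(s,zl,zh): return (s['P'][...,2]>zl)&(s['P'][...,2]<zh)
for n,b in dict(white=(385,418,292,325),purple=(440,478,290,322),yellow=(366,398,242,274),blue=(409,440,226,258),black=(328,360,268,300)).items():
    info(n+' cap top',t,box(t,*b)&rng(t,.108,.125)); info(n,t,box(t,*b)&rng(t,.03,.125))
for n,b in dict(white=(332,363,275,345)).items():
    for z in (.02,.04,.06,.08,.1,.112): info('sc white z%.2f'%z,s,box(s,*b)&rng(s,z-.008,z+.008))
info('pan',t,box(t,200,272,165,235)&rng(t,.077,.09))
info('pan s',s,box(s,245,310,190,235)&rng(s,.077,.09))
h=cv2.cvtColor(t['image'],cv2.COLOR_RGB2HSV); red=((h[...,0]<6)|(h[...,0]>174))&(h[...,1]>150)
info('paddle',t,box(t,268,296,278,304)&red&rng(t,.09,.11))
h=cv2.cvtColor(s['image'],cv2.COLOR_RGB2HSV); red=((h[...,0]<6)|(h[...,0]>174))&(h[...,1]>150)
info('paddle s',s,box(s,245,272,235,255)&red&rng(s,.09,.11))
info('housing',t,box(t,185,290,160,255)&rng(t,.045,.06))
info('lever',t,box(t,275,310,180,300)&rng(t,.05,.13))
m=box(t,275,310,180,285)&rng(t,.07,.13); 
for x in (.38,.42,.46,.5): info('lever x%.2f'%x,t,m&(abs(t['P'][...,0]-x)<.01))
info('bench',t,box(t,430,450,340,348)&rng(t,-.1,.1))
E
```

```text
white cap top 142 med [ 0.4254 -0.3493  0.1143] mid [ 0.4259 -0.35    0.1143] ext [0.021 0.024 0.009]
white 451 med [ 0.4237 -0.3451  0.0896] mid [ 0.4249 -0.348   0.0793] ext [0.04  0.041 0.088]
purple cap top 152 med [ 0.4281 -0.4568  0.114 ] mid [ 0.4289 -0.4574  0.1137] ext [0.024 0.022 0.012]
purple 517 med [ 0.4266 -0.4496  0.0882] mid [ 0.428  -0.4542  0.075 ] ext [0.041 0.039 0.09 ]
yellow cap top 149 med [ 0.5186 -0.3154  0.1139] mid [ 0.5184 -0.3157  0.1134] ext [0.024 0.023 0.009]
yellow 473 med [ 0.5133 -0.313   0.0892] mid [ 0.5168 -0.3143  0.0757] ext [0.041 0.04  0.086]
blue cap top 150 med [ 0.5476 -0.3964  0.1142] mid [ 0.5479 -0.3965  0.1137] ext [0.025 0.024 0.01 ]
blue 510 med [ 0.5419 -0.3909  0.0885] mid [ 0.5455 -0.3948  0.0761] ext [0.04  0.041 0.087]
black cap top 149 med [ 0.4727 -0.2439  0.1141] mid [ 0.4728 -0.244   0.1139] ext [0.024 0.023 0.011]
black 445 med [ 0.469  -0.2428  0.0906] mid [ 0.4714 -0.2434  0.0812] ext [0.041 0.04  0.09 ]
sc white z0.02 184 med [ 0.4085 -0.3594  0.0201] mid [ 0.4548 -0.3528  0.0201] ext [0.107 0.041 0.016]
sc white z0.04 
[... 447 characters left out ...]
id [ 0.4231 -0.3518  0.1101] ext [0.022 0.023 0.012]
pan 3061 med [ 0.6313 -0.0466  0.0821] mid [ 0.6319 -0.0461  0.0823] ext [0.118 0.117 0.011]
pan s 1016 med [ 0.6226 -0.0547  0.0828] mid [ 0.6184 -0.0701  0.083 ] ext [0.155 0.163 0.013]
paddle 302 med [ 0.4589 -0.1321  0.1003] mid [ 0.4589 -0.1322  0.1001] ext [0.034 0.032 0.011]
paddle s 184 med [ 0.4535 -0.1367  0.1005] mid [ 0.4563 -0.1351  0.0979] ext [0.034 0.034 0.012]
housing 3634 med [ 0.5907 -0.0664  0.0534] mid [ 0.6231 -0.046   0.0522] ext [0.165 0.182 0.015]
lever 1301 med [ 0.565  -0.1387  0.0796] mid [ 0.5576 -0.1435  0.0768] ext [0.231 0.059 0.056]
  return _methods._mean(a, axis=axis, dtype=dtype,
  ret = um.true_divide(
Traceback (most recent call last):
IndexError: index -1 is out of bounds for axis 0 with size 0
```

View pics/crop1.png

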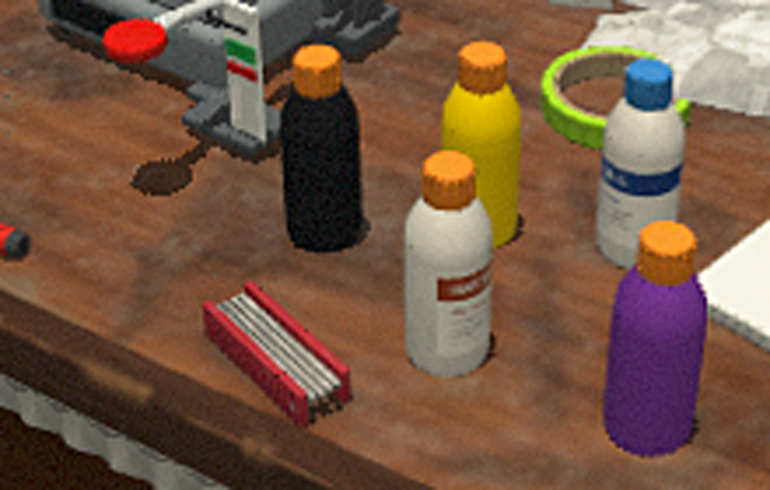

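The crop shows the white bottle with the brown-red band and orange cap, standing upright and clear of its neighbours, so it is the right one at world (0.426,-0.350). Next I check for obstacles along the path and above the pan.

```bash
python3 - <<'E'
from h import *
P=np.concatenate([load(f)['P'].reshape(-1,3) for f in('scene1','top1')]);P=P[~np.isnan(P[:,0])]
print('max z by cell; cols x from 0.1 step .1')
for y in np.arange(.6,-.5,-.1):
    r=[]
    for x in np.arange(.1,.95,.1):
        m=(abs(P[:,0]-x-.05)<.05)&(abs(P[:,1]-y+.05)<.05); r.append('%.2f'%np.percentile(P[m,2],99.5) if m.sum()>5 else '--')
    print('y<%.1f'%y,*r)
m=(abs(P[:,1]+.05)<.2)&(P[:,2]>.2)&(P[:,2]<.6); print('shelf near pan min x',np.percentile(P[m,0],[.2,1,5]))
o=robot.get_obs()
Rt=R.from_euler('xyz',o['ee_rot']).as_matrix()
print(Rt.round(3)); d=np.array([.425,-.35,.32])-o['tool_pos']; print('tool delta cm',(Rt.T@d*100).round(1))
E
```

```text
max z by cell; cols x from 0.1 step .1
y<0.6 -0.84 -0.84 0.04 0.04 -- 0.02 0.02 0.03 0.52
y<0.5 -0.84 -0.84 0.00 0.00 0.01 0.03 0.02 0.52 0.50
y<0.4 -0.84 0.04 0.00 0.00 0.00 0.03 0.28 0.52 0.52
y<0.3 -0.84 0.21 0.26 0.25 0.00 0.02 0.38 0.27 0.51
y<0.2 0.20 0.21 0.26 0.22 0.12 0.00 0.41 0.41 0.51
y<0.1 0.00 -0.84 0.02 0.13 0.06 0.08 0.41 0.41 0.51
y<0.0 0.19 -0.84 0.02 0.00 0.09 0.09 0.47 0.49 0.51
y<-0.1 0.00 -0.84 0.01 0.10 0.10 0.31 0.42 0.48 0.51
y<-0.2 -0.84 -0.84 0.02 0.12 0.08 0.33 0.46 0.49 0.51
y<-0.3 -0.84 -0.84 0.02 0.12 0.12 0.30 0.42 0.49 0.51
y<-0.4 -0.84 -0.84 0.00 0.12 0.12 0.03 0.42 0.49 0.52
shelf near pan min x [0.05792483 0.08705921 0.70451763]
[[-0.959  0.284 -0.001]
 [ 0.284  0.959 -0.002]
 [ 0.    -0.002 -1.   ]]
tool delta cm [-50.7 -76.5 -11.4]
```

move_arm --deltas '[0, 0, 0, 0, 0, -5, -1, 0, 0, 0, 0, 0, -10, -1, 0, 0, 0, 0, 0, -12, -1, 0, 0, 1.93, -50.7, -76.5, -12, -1, 0, 0, 1.93, -50.7, -76.5, -12, -1, 0, 0, 1.93, -50.7, -76.5, -12, -1, 0, 0, 1.93, -50.7, -76.5, -12, -1, 0, 0, 1.93, -50.7, -76.5, -12, -1]'

```text
time: 0.9
tool_pos: [0.2293, 0.2865, 0.3249]
ee_rot: [-3.141, 0.0, 2.099]
wrist_force: [1.2, -0.0, -0.0]
width: 0.0939
finger_force: 0.0
```

```bash
cat > to.py <<'E'
import sys; from h import *
# usage: to.py x y z yaw -> deltas from measured pose (tool straight down wanted)
x,y,z,w=map(float,sys.argv[1:5]); o=robot.get_obs()
A=R.from_euler('xyz',o['ee_rot']);B=R.from_euler('xyz',[np.pi,0,w])
print('t',o['time'],o['tool_pos'].round(4),o['ee_rot'].round(3),'q',o['joint_positions'].round(2),'F',o['wrist_force'].round(1),'w',round(o['width'],4),round(o['finger_force'],1))
print((A.inv()*B).as_rotvec().round(3),(A.inv().apply(np.array([x,y,z])-o['tool_pos'])*100).round(2))
E
python3 to.py .425 -.35 .32 .92
python3 - <<'E'
from h import *
P=np.concatenate([load(f)['P'].reshape(-1,3) for f in('scene1','top1')]);P=P[~np.isnan(P[:,0])]
for z in np.arange(.1,.5,.05):
    m=(P[:,1]>-.25)&(P[:,1]<.1)&(P[:,2]>z)&(P[:,2]<z+.05)&(P[:,0]>.55); print(z.round(2),m.sum(),np.sort(P[m,0])[[5,30]] if m.sum()>40 else '')
E
```

```text
t 0.9 [0.2293 0.2865 0.3249] [-3.141  0.     2.099] q [ 0.74 -0.31  1.5  -0.    1.96  0.21] F [ 1.2 -0.  -0. ] w 0.0939 0.0
[-0.000e+00  1.000e-03  1.179e+00] [-64.84 -15.15   0.53]
0.1 2526 [0.74072669 0.74216443]
0.15 1998 [0.73979893 0.74153673]
0.2 857 [0.73601455 0.73742876]
0.25 6791 [0.68319824 0.68461534]
0.3 6970 [0.68576663 0.6886889 ]
0.35 3540 [0.71217809 0.71312984]
0.4 25343 [0.71107633 0.71228399]
0.45 2652 [0.79184128 0.79345304]
```

move_arm --deltas '[0, 0, 1.18, -64.8, -15.2, 0.5, -1, 0, 0, 1.18, -64.8, -15.2, 0.5, -1, 0, 0, 1.18, -64.8, -15.2, 0.5, -1, 0, 0, 1.18, -64.8, -15.2, 0.5, -1, 0, 0, 1.18, -64.8, -15.2, 0.5, -1, 0, 0, 1.18, -64.8, -15.2, 0.5, -1, 0, 0, 1.18, -64.8, -15.2, 0.5, -1, 0, 0, 1.18, -64.8, -15.2, 0.5, -1]'

```text
time: 1.7
tool_pos: [0.3484, -0.0956, 0.3223]
ee_rot: [3.141, -0.001, 0.917]
wrist_force: [0.9, 0.5, 0.7]
width: 0.0941
finger_force: 0.0
```

```bash
python3 to.py .4255 -.35 .25 .92
```

```text
t 1.7 [ 0.3484 -0.0956  0.3223] [ 3.141e+00 -1.000e-03  9.170e-01] q [-0.43 -0.33  1.51  0.    1.96  0.23] F [0.9 0.5 0.7] w 0.0941 0.0
[ 0.    -0.001 -0.003] [-15.51  21.59   7.22]
```

move_arm --deltas '[0, 0, 0, -15.5, 21.6, 7.2, -1, 0, 0, 0, -15.5, 21.6, 7.2, -1, 0, 0, 0, -15.5, 21.6, 7.2, -1, 0, 0, 0, -15.5, 21.6, 7.2, -1, 0, 0, 0, -15.5, 21.6, 7.2, -1, 0, 0, 0, -15.5, 21.6, 7.2, -1, 0, 0, 0, -15.5, 21.6, 7.2, -1, 0, 0, 0, -15.5, 21.6, 7.2, -1]'

```text
time: 2.5
tool_pos: [0.4272, -0.3469, 0.2496]
ee_rot: [-3.139, -0.001, 0.923]
wrist_force: [0.3, -0.6, 1.0]
width: 0.0941
finger_force: 0.0
```

```bash
python3 - <<'E'
from h import *
w=snap('wrist','w1'); P=w['P']
h=cv2.cvtColor(w['image'],cv2.COLOR_RGB2HSV)
m=(h[...,0]>6)&(h[...,0]<18)&(h[...,1]>150)&(P[...,2]>.108)&(P[...,2]<.125)&(np.hypot(P[...,0]-.4255,P[...,1]+.35)<.03)
v,u=np.nonzero(m);p=P[m]; print(len(p),u.mean(),v.mean(),((p.max(0)+p.min(0))/2).round(4),np.ptp(p,0).round(3))
E
python3 to.py .4255 -.35 .041 .92
```

```text
501 321.27744510978044 240.9441117764471 [ 0.4251 -0.3501  0.1117] [0.024 0.025 0.007]
t 2.55 [ 0.4274 -0.3465  0.2507] [-3.141e+00 -1.000e-03  9.240e-01] q [-0.78  0.08  1.29  0.    1.77 -0.14] F [0.1 0.4 0.9] w 0.094 0.0
[-0.001 -0.001  0.004] [-0.41  0.07 20.97]
```

View pics/w1.png

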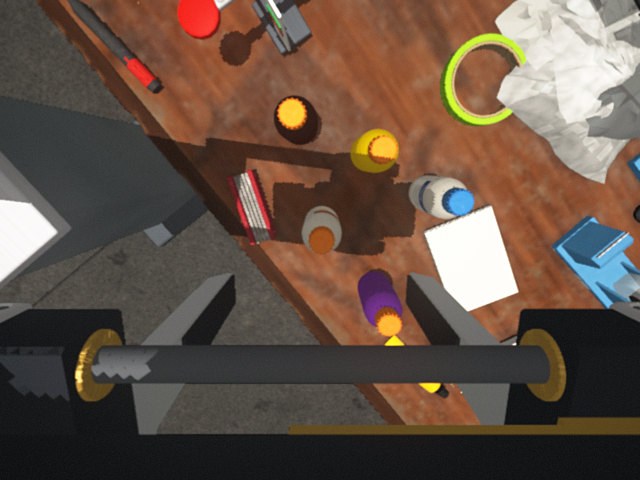

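The wrist view shows the orange cap of the white bottle at (321,241), which measures (0.425,-0.350) and agrees with the first measurement. I go down and grip it.

move_arm --deltas '[0, 0, 0, -0.4, 0.1, 5, -1, 0, 0, 0, -0.4, 0.1, 10, -1, 0, 0, 0, -0.4, 0.1, 14, -1, 0, 0, 0, -0.4, 0.1, 18, -1, 0, 0, 0, -0.4, 0.1, 21, -1, 0, 0, 0, -0.4, 0.1, 21, -1, 0, 0, 0, -0.4, 0.1, 21, 1, 0, 0, 0, -0.4, 0.1, 21, 1]'

```text
time: 3.35
tool_pos: [0.4276, -0.352, 0.0439]
ee_rot: [3.136, 0.001, 0.925]
wrist_force: [0.2, -0.4, 0.3]
width: 0.0814
finger_force: 0.0
```

move_arm --deltas '[0, 0, 0, 0, 0, 0, 1, 0, 0, 0, 0, 0, 0, 1, 0, 0, 0, 0, 0, 0, 1, 0, 0, 0, 0, 0, 0, 1, 0, 0, 0, 0, 0, 0, 1, 0, 0, 0, 0, 0, 0, 1]'

```text
time: 3.95
tool_pos: [0.4256, -0.3509, 0.0405]
ee_rot: [-3.141, -0.0, 0.924]
wrist_force: [-0.5, 0.7, 1.3]
width: 0.0408
finger_force: 30.0
```

```bash
python3 to.py .4255 -.35 .18 .92
```

```text
t 3.95 [ 0.4256 -0.3509  0.0405] [-3.141 -0.     0.924] q [-0.79  0.18  1.6  -0.    1.36 -0.15] F [-0.5  0.7  1.3] w 0.0408 30.0
[-0.001 -0.     0.004] [  0.07  -0.08 -13.95]
```

move_arm --deltas '[0, 0, 0, 0, 0, -4, 1, 0, 0, 0, 0, 0, -8, 1, 0, 0, 0, 0, 0, -12, 1, 0, 0, 0, 0, 0, -16, 1, 0, 0, 0.12, 3.5, -1.5, -16, 1, 0, 0, 0.24, 7, -3, -16, 1, 0, 0, 0.36, 11, -4.7, -16, 1, 0, 0, 0.48, 15, -6.4, -16, 1]'

```text
time: 4.75
tool_pos: [0.4648, -0.1913, 0.1989]
ee_rot: [-3.139, 0.001, 0.438]
wrist_force: [0.8, 0.0, -3.8]
width: 0.041
finger_force: 30.0
```

```bash
python3 to.py .5 -.0465 .2 0
```

```text
t 4.75 [ 0.4648 -0.1913  0.1989] [-3.139e+00  1.000e-03  4.380e-01] q [-0.5  -0.02  1.49  0.    1.67  0.63] F [ 0.8  0.  -3.8] w 0.041 30.0
[-0.002  0.002  0.438] [  9.32 -11.62  -0.09]
```

move_arm --deltas '[0, 0, 0.12, 2.5, -3.1, 0, 1, 0, 0, 0.24, 5, -6.2, 0, 1, 0, 0, 0.36, 7.5, -9.3, 0, 1, 0, 0, 0.438, 9.3, -11.6, 0, 1, 0, 0, 0.438, 9.3, -11.6, 2, 1, 0, 0, 0.438, 9.3, -11.6, 4, 1, 0, 0, 0.438, 9.3, -11.6, 4, 1, 0, 0, 0.438, 9.3, -11.6, 4, 1]'

```text
time: 5.55
tool_pos: [0.4988, -0.0481, 0.1594]
ee_rot: [-3.141, 0.003, 0.006]
wrist_force: [0.8, -0.2, -2.9]
width: 0.041
finger_force: 30.0
```

```bash
python3 - <<'E'
from h import *
w=snap('wrist','w2'); P=w['P']
m=(abs(P[...,2]-.0825)<.006)&(np.hypot(P[...,0]-.6315,P[...,1]+.0465)<.075)
p=P[m]; v,u=np.nonzero(m); print(len(p)); 
if len(p)>50:
    print(u.min(),u.max(),v.min(),v.max(),np.percentile(p,[1,99],0).round(4))
E
python3 to.py .6315 -.0465 .16 0
```

```text
22730
233 408 0 153 [[ 0.5757 -0.1023  0.0792]
 [ 0.6676  0.0091  0.0838]]
t 5.6 [ 0.4995 -0.0483  0.1606] [-3.141  0.     0.005] q [-0.21 -0.01  1.56  0.    1.59  1.36] F [ 0.8  0.  -3.9] w 0.0409 30.0
[-0.     0.     0.005] [13.2  -0.11  0.06]
```

View pics/w2.png

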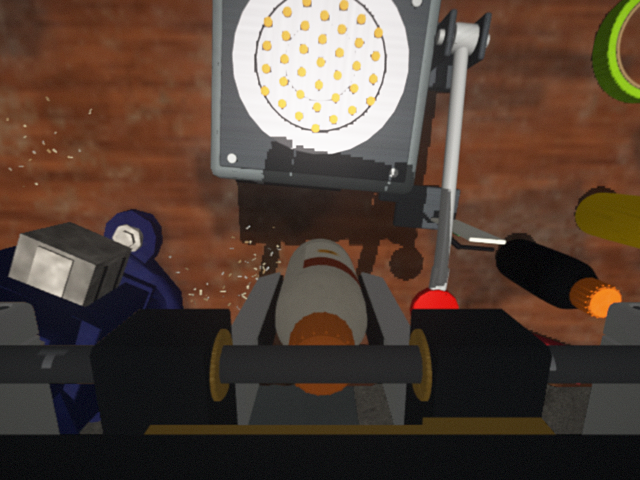

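The wrist view shows the bottle held upright at (320,310). The pan is at (233–408, 0–153), centred near (320,62).

```bash
python3 - <<'E'
from h import *
from scipy.optimize import least_squares
for f,c in(('w2',(320,62)),('top1',(236,199))):
    w=load(f);P=w['P']; h=cv2.cvtColor(w['image'],cv2.COLOR_RGB2HSV)
    print(f,P[c[1],c[0]])
    m=(abs(P[...,2]-.0825)<.004)&(np.hypot(P[...,0]-.6315,P[...,1]+.0465)<.075)
    e=[]
    for v in range(480):
        u=np.nonzero(m[v])[0]
        if len(u)>20: e+=[P[v,u[0]],P[v,u[-1]]]
    e=np.array(e); r=least_squares(lambda k:np.hypot(e[:,0]-k[0],e[:,1]-k[1])-k[2],[.63,-.046,.06],loss='soft_l1',f_scale=.001); print('circle',r.x.round(4))
    g=m&(h[...,0]>12)&(h[...,0]<30)&(h[...,1]>120); p=P[g]; print('pins',len(p),p.mean(0).round(4),((p.min(0)+p.max(0))/2).round(4))
E
```

```text
w2 [ 0.63122325 -0.04641002  0.08252319]
circle [ 0.6308 -0.0465  0.059 ]
pins 1812 [ 0.6321 -0.0462  0.0828] [ 0.6274 -0.0464  0.0825]
top1 [ 0.63165272 -0.04836569  0.08301184]
circle [ 0.6325 -0.0463  0.0586]
pins 132 [ 0.634  -0.0453  0.0834] [ 0.6323 -0.0462  0.0827]
```

move_arm --deltas '[0, 0, 0, 4, -0.1, 0, 1, 0, 0, 0, 8, -0.1, 0, 1, 0, 0, 0, 11.5, -0.15, 0, 1, 0, 0, 0, 13.2, -0.15, 0, 1, 0, 0, 0, 13.2, -0.15, 1.5, 1, 0, 0, 0, 13.2, -0.15, 3, 1, 0, 0, 0, 13.2, -0.15, 3, 1, 0, 0, 0, 13.2, -0.15, 3, 1]'

```text
time: 6.4
tool_pos: [0.6298, -0.0459, 0.1294]
ee_rot: [-3.141, 0.003, 0.005]
wrist_force: [0.8, 0.2, -3.4]
width: 0.0412
finger_force: 30.0
```

```bash
python3 to.py .6315 -.0463 .1245 0
```

```text
t 6.4 [ 0.6298 -0.0459  0.1294] [-3.141e+00  3.000e-03  5.000e-03] q [-0.16  0.29  1.28  0.    1.57  1.4 ] F [ 0.8  0.2 -3.4] w 0.0412 30.0
[-0.001  0.003  0.005] [0.17 0.04 0.49]
```

move_arm --deltas '[0, 0, 0, 0.1, 0, 0.2, 1, 0, 0, 0, 0.1, 0, 0.4, 1, 0, 0, 0, 0.1, 0, 0.4, 1, 0, 0, 0, 0.1, 0, 0.4, 1]'

```text
time: 6.8
tool_pos: [0.6325, -0.0459, 0.1269]
ee_rot: [-3.142, -0.001, 0.006]
wrist_force: [-0.0, -0.4, -4.4]
width: 0.0411
finger_force: 30.0
```

move_arm --deltas '[0, 0, 0, 0, 0, 0.05, 1, 0, 0, 0, 0, 0, 0.1, 1, 0, 0, 0, 0, 0, 0.1, 1]'

```text
time: 7.1
tool_pos: [0.6324, -0.0459, 0.1254]
ee_rot: [-3.141, 0.0, 0.006]
wrist_force: [-0.5, 0.4, -4.4]
width: 0.0411
finger_force: 30.0
```

move_arm --deltas '[0, 0, 0, 0, 0, 0.1, 1, 0, 0, 0, 0, 0, 0.1, 1]'

```text
time: 7.3
tool_pos: [0.6325, -0.0459, 0.1247]
ee_rot: [-3.142, -0.0, 0.006]
wrist_force: [0.4, -0.2, -3.4]
width: 0.0411
finger_force: 30.0
```

move_arm --deltas '[0, 0, 0, 0, 0, 0.1, 1, 0, 0, 0, 0, 0, 0.1, 1]'

```text
time: 7.5
tool_pos: [0.6327, -0.0459, 0.1244]
ee_rot: [3.142, -0.001, 0.006]
wrist_force: [-1.1, 0.9, 0.4]
width: 0.0411
finger_force: 30.0
```

The bottle's weight has come off the wrist, so it stands on the pins. I open the fingers and back straight out along -x.

move_arm --deltas '[0, 0, 0, 0, 0, 0, 0, 0, 0, 0, 0, 0, 0, -0.3, 0, 0, 0, 0, 0, 0, -0.6, 0, 0, 0, 0, 0, 0, -1, 0, 0, 0, 0, 0, 0, -1, 0, 0, 0, 0, 0, 0, -1]'

```text
time: 8.1
tool_pos: [0.6325, -0.0459, 0.1235]
ee_rot: [-3.141, -0.0, 0.006]
wrist_force: [-0.1, -0.8, -0.9]
width: 0.0835
finger_force: 0.0
```

move_arm --deltas '[0, 0, 0, -2, 0, 0, -1, 0, 0, 0, -5, 0, 0, -1, 0, 0, 0, -8, 0, 0, -1, 0, 0, 0, -12, 0, 0, -1, 0, 0, 0, -15, 0, -2, -1, 0, 0, 0, -18, 0, -5, -1, 0, 0, 0, -18, 0, -6, 1, 0, 0, 0, -18, 0, -6, 1]'

```text
time: 8.9
tool_pos: [0.4539, -0.0473, 0.186]
ee_rot: [3.14, -0.006, 0.006]
wrist_force: [0.3, -0.1, -0.8]
width: 0.0815
finger_force: 0.0
```

```bash
python3 - <<'E'
from h import *
w=snap('wrist','w3'); P=w['P']
m=(P[...,2]>.185)&(P[...,2]<.21)&(abs(P[...,0]-.6315)<.06)&(abs(P[...,1]+.0463)<.06)
p=P[m];print(len(p),((p.max(0)+p.min(0))/2).round(4) if len(p) else '')
t=snap('top','top2');P=t['P']
m=(P[...,2]>.19)&(P[...,2]<.21)&(abs(P[...,0]-.6315)<.06)&(abs(P[...,1]+.0463)<.06)
p=P[m];print(len(p),((p.max(0)+p.min(0))/2).round(4),np.ptp(p,0).round(3) if len(p) else '')
s=snap('scene','scene2')
cv2.imwrite('pics/c2.png',cv2.resize(s['image'][130:310,200:420,::-1],None,fx=3,fy=3,interpolation=cv2.INTER_CUBIC))
E
python3 to.py .459 -.1322 .16 0
```

```text
0 
182 [ 0.6331 -0.0456  0.1965] [0.026 0.024 0.013]
t 9.05 [ 0.4526 -0.0468  0.1821] [-3.141e+00  2.000e-03  6.000e-03] q [-0.23 -0.12  1.62  0.    1.64  1.34] F [-0.  -0.   0.2] w 0.0696 0.0
[-0.001  0.002  0.006] [0.59 8.54 2.2 ]
```

View pics/c2.png

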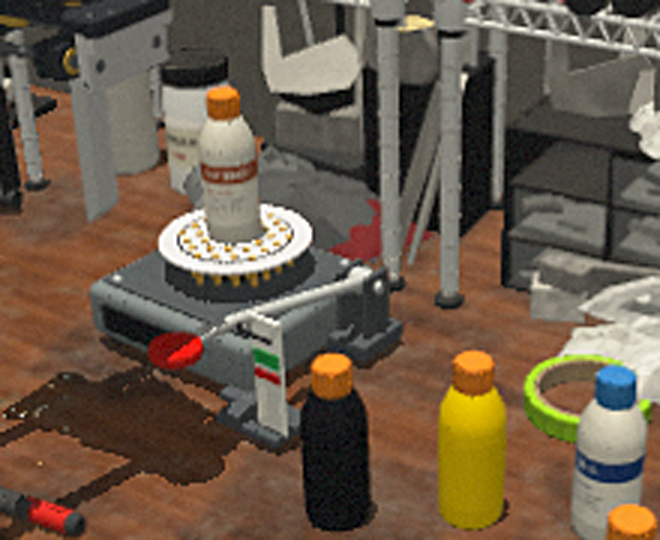

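The bottle stands upright and released at crop (228,180), with its cap measured at (0.633,-0.046), within 2 mm of the pan centre. The lever is up. Next I go over the paddle with closed fingers.

move_arm --deltas '[0, 0, 0, 0.4, 4, 0, 1, 0, 0, 0, 0.4, 8.55, 0, 1, 0, 0, 0, 0.4, 8.55, 2, 1, 0, 0, 0, 0.4, 8.55, 5, 1, 0, 0, 0, 0.4, 8.55, 6, 1, 0, 0, 0, 0.4, 8.55, 6, 1, 0, 0, 0, 0.4, 8.55, 6, 1, 0, 0, 0, 0.4, 8.55, 6, 1]'

```text
time: 9.85
tool_pos: [0.4579, -0.1324, 0.1248]
ee_rot: [3.141, -0.002, 0.007]
wrist_force: [-0.1, -0.4, 0.9]
width: 0.0054
finger_force: 0.0
```

```bash
python3 to.py .457 -.1325 .105 0
```

```text
t 9.85 [ 0.4579 -0.1324  0.1248] [ 3.141e+00 -2.000e-03  7.000e-03] q [-0.4  -0.05  1.67  0.    1.52  1.16] F [-0.1 -0.4  0.9] w 0.0054 0.0
[ 0.001 -0.002  0.007] [-0.1   0.    1.98]
```

move_arm --deltas '[0, 0, 0, 0, 0, 1, 1, 0, 0, 0, 0, 0, 1.8, 1, 0, 0, 0, 0, 0, 1.8, 1, 0, 0, 0, 0, 0, 1.8, 1]'

```text
time: 10.25
tool_pos: [0.4566, -0.1322, 0.105]
ee_rot: [-3.141, 0.001, 0.006]
wrist_force: [0.3, -0.2, 0.4]
width: -0.0001
finger_force: 0.0
```

move_arm --deltas '[0, 0, 0, 0, 0, 0.2, 1, 0, 0, 0, 0, 0, 0.4, 1, 0, 0, 0, 0, 0, 0.4, 1, 0, 0, 0, 0, 0, 0.4, 1]'

```text
time: 10.65
tool_pos: [0.4569, -0.1324, 0.1015]
ee_rot: [-3.142, -0.0, 0.006]
wrist_force: [-0.0, 0.3, -0.3]
width: 0.0005
finger_force: 0.0
```

move_arm --deltas '[0, 0, 0, 0, 0, 0.2, 1, 0, 0, 0, 0, 0, 0.4, 1, 0, 0, 0, 0, 0, 0.6, 1, 0, 0, 0, 0, 0, 0.8, 1, 0, 0, 0, 0, 0, 1.0, 1, 0, 0, 0, 0, 0, 1.2, 1, 0, 0, 0, 0, 0, 1.4, 1, 0, 0, 0, 0, 0, 1.4, 1]'

```text
time: 11.45
tool_pos: [0.4554, -0.1323, 0.0873]
ee_rot: [-3.141, 0.003, 0.006]
wrist_force: [-7.0, 0.9, 7.9]
width: 0.0001
finger_force: 3.8
```

move_arm --deltas '[0, 0, 0, 0, 0, 0.2, 1, 0, 0, 0, 0, 0, 0.4, 1, 0, 0, 0, 0, 0, 0.6, 1, 0, 0, 0, 0, 0, 0.8, 1, 0, 0, 0, 0, 0, 0.9, 1, 0, 0, 0, 0, 0, 0.9, 1, 0, 0, 0, 0, 0, 0.9, 1]'

```text
time: 12.15
tool_pos: [0.4548, -0.1323, 0.0786]
ee_rot: [-3.141, 0.005, 0.006]
wrist_force: [-8.8, 0.7, 9.1]
width: 0.0007
finger_force: 4.7
```

move_arm --deltas '[0, 0, 0, -0.2, 0, 0.15, 1, 0, 0, 0, -0.4, 0, 0.3, 1, 0, 0, 0, -0.4, 0, 0.35, 1, 0, 0, 0, -0.4, 0, 0.35, 1, 0, 0, 0, -0.4, 0, 0.35, 1]'

```text
time: 12.65
tool_pos: [0.4544, -0.1324, 0.0765]
ee_rot: [3.141, -0.004, 0.006]
wrist_force: [-2.2, 1.9, 8.3]
width: 0.0004
finger_force: 4.2
```

```bash
python3 - <<'E'
from h import *
s=snap('scene','scene3');t=snap('top','top3')
P=t['P'];m=(P[...,2]>.17)&(P[...,2]<.21)&(abs(P[...,0]-.6315)<.03)&(abs(P[...,1]+.0463)<.03)
p=P[m];z=np.percentile(p[:,2],80);q=p[p[:,2]>z-.004];print('cap',((q.max(0)+q.min(0))/2).round(4),len(q),p[:,2].max())
m=(P[...,2]>.06)&(P[...,2]<.09)&(np.hypot(P[...,0]-.6315,P[...,1]+.0463)<.055);print('pan z',np.median(P[m,2]))
cv2.imwrite('pics/c3.png',np.hstack([cv2.resize(s['image'][150:290,220:320,::-1],None,fx=4,fy=4,interpolation=cv2.INTER_CUBIC),cv2.resize(s['image'][225:295,250:300,::-1],None,fx=8,fy=8,interpolation=cv2.INTER_CUBIC)]))
E
python3 to.py .457 -.1325 .0745 0
```

```text
cap [ 0.633  -0.0452  0.1879] 146 0.1914003449858871
pan z 0.07292839343954904
t 12.75 [ 0.4544 -0.1324  0.0766] [ 3.141 -0.004  0.006] q [-0.4  -0.02  1.74  0.    1.42  1.16] F [-1.9  2.4  7.8] w 0.0004 4.2
[ 0.    -0.004  0.006] [0.26 0.01 0.21]
```

View pics/c3.png

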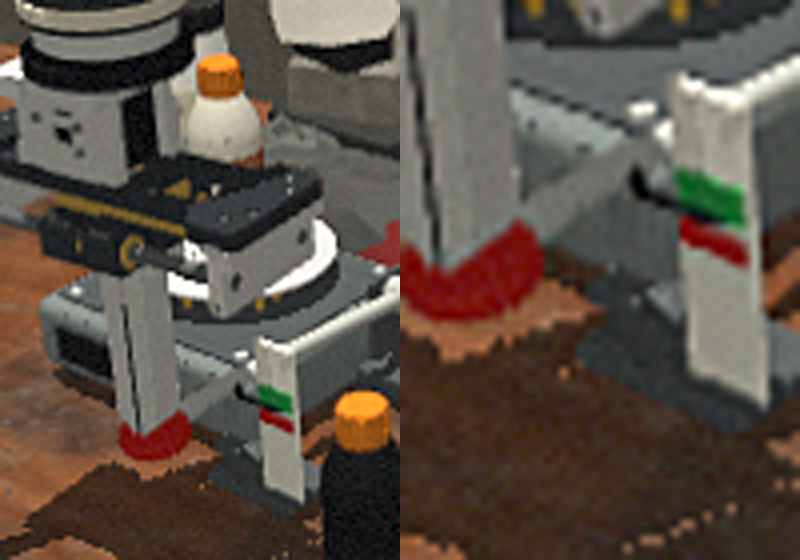

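The pointer meets the plate within the green band, at (680–720, 205–215) in the right crop. The pan has sunk about 9 mm with the bottle upright. I check the lever angle independently from depth before deciding.

```bash
python3 - <<'E'
from h import *
from scipy.stats import theilslopes
def rod(f):
    P=load(f)['P'];out=[]
    a=np.radians(-4.6);d=P[...,:2]-[.6315,-.0463]
    X=d[...,0]*np.cos(a)+d[...,1]*np.sin(a);Y=-d[...,0]*np.sin(a)+d[...,1]*np.cos(a);Z=P[...,2]
    m=(abs(Y+.1)<.012)&(X>-.15)&(X<.02)&(Z>.06)
    return X[m],Z[m]
for f in('top1','top3','scene1','scene3'):
    X,Z=rod(f); b=[]
    for x in np.arange(-.15,.02,.01):
        k=abs(X-x)<.005
        if k.sum()>3: b.append((round(x,2),round(float(np.percentile(Z[k],85)),4)))
    b=np.array(b); print(f,b.tolist())
    if len(b)>3: print(theilslopes(b[:,1],b[:,0])[0])
E
```

```text
top1 [[-0.15, 0.1002], [-0.14, 0.1007], [-0.13, 0.1005], [-0.12, 0.0982], [-0.11, 0.0968], [-0.1, 0.095], [-0.09, 0.0927], [-0.08, 0.0911], [-0.07, 0.0874], [-0.06, 0.0861], [-0.05, 0.0838], [-0.04, 0.0814], [-0.03, 0.0795], [-0.02, 0.077], [-0.01, 0.0755], [0.0, 0.0715], [0.01, 0.0709]]
-0.21000000000000002
top3 [[-0.15, 0.4614], [-0.14, 0.4571], [-0.13, 0.4482], [-0.09, 0.0762], [-0.08, 0.0761], [-0.07, 0.0757], [-0.06, 0.0726], [-0.05, 0.0731], [-0.04, 0.0724], [-0.03, 0.0716], [-0.02, 0.0707], [-0.01, 0.0693], [0.0, 0.069], [0.01, 0.067]]
-0.11499999999999982
scene1 [[-0.15, 0.0999], [-0.14, 0.1002], [-0.13, 0.0992], [-0.12, 0.0985], [-0.11, 0.0953], [-0.1, 0.0937], [-0.09, 0.0928], [-0.08, 0.0895], [-0.07, 0.0872], [-0.06, 0.0848], [-0.05, 0.0837], [-0.04, 0.0804], [-0.03, 0.0776], [-0.02, 0.0763], [-0.01, 0.0727], [0.0, 0.0717], [0.01, 0.0696]]
-0.2143560606060606
scene3 [[-0.15, 0.0789], [-0.14, 0.0789], [-0.13, 0.0785], [-0.12, 0.0786], [-0.11, 0.0777], [-0.1, 0.0772], [-0.07, 0.0739], [-0.06, 0.0733], [-0.05, 0.0725], [-0.04, 0.0708], [-0.03, 0.0705], [-0.02, 0.0697], [-0.01, 0.0686], [0.0, 0.0673], [0.01, 0.0667]]
-0.08666666666666684
```

Depth gives a lever travel of about 0.128 rad, which agrees with the kinematics. I go 2 mm deeper to sit in the middle of the band and hold.

move_arm --deltas '[0, 0, 0, -0.05, 0, 0.1, 1, 0, 0, 0, -0.05, 0, 0.2, 1, 0, 0, 0, -0.05, 0, 0.2, 1, 0, 0, 0, -0.05, 0, 0.2, 1, 0, 0, 0, -0.05, 0, 0.2, 1, 0, 0, 0, -0.05, 0, 0.2, 1]'

```text
time: 13.35
tool_pos: [0.4542, -0.1324, 0.0747]
ee_rot: [3.141, -0.005, 0.006]
wrist_force: [-1.9, 0.3, 9.2]
width: 0.0
finger_force: 4.2
```

```bash
python3 to.py .457 -.1325 .0745 0; python3 -c "
from bench import robot
print(robot.close_job())"
```

```text
t 13.35 [ 0.4542 -0.1324  0.0747] [ 3.141 -0.005  0.006] q [-0.4  -0.02  1.75  0.    1.41  1.16] F [-1.9  0.3  9.2] w 0.0 4.2
[ 0.    -0.005  0.006] [0.28 0.01 0.02]
the job is handed in; nothing more can be done
None
```

I handed the job in at 13.35 s: the orange-capped bottle stands upright and released within about 2 mm of the pan centre, with the lever held at about 0.14 rad (estimated from tool height), mid green band, and I did not touch the blue-capped bottle or the tape roll.

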